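# Empty the toaster's crumb tray and slide it back home

## Robot

A 6-joint arm with a two-finger parallel gripper is mounted at the origin on the work surface. World frame = base frame: x ahead of the robot, y to its left, z up, the work surface at z = 0. Lengths are in mm, angles in rad, forces in N, time in s.
With the tool pointing down it reaches from about 250 to 725 mm from the base axis. Payload 9.7 kg.
Tool frame: the origin (TCP) lies on the centre line of the jaws, within the pads' length; the fingertips stand 22 mm ahead of it and the grasp point (between the pads) lies 3 mm ahead of it; z points along the fingers, y is the direction in which the jaws open and shut (so a half turn about z gives the same grasp; the last joint's range is limited). The gripper opens to 85 mm and grips with 20 to 120 N. Pads are 22 mm wide; open, the fingers measure 114 mm over their backs; the gripper's body (76 mm by 85 mm) begins 54 mm behind the grasp point. The pads swing forward as they close: fully open they stand 13 mm farther back than shut.
Start: joints at [1.231, 0.087, 0.176, 1.66, 0, 1.571], TCP at [183.311, 518.55, 253.284] pointing down, gripper open.
Joint ranges: [-3.13, 3.13], [-0.85, 1.81], [-1.15, 1.24], [-2.2, 2.28], [-1.44, 1.52], [-3.14, 3.14]. Speed limits (rad/s): [2.22, 2.22, 2.57, 3.14, 3.14, 3.14].

## Interface

Orientations are given as a unit quaternion [w, x, y, z].
In Python, from bench import * gives the robot as it stands.
- The arm moves only by the shell command python3 -m handwheel 'ROWS'. ROWS is JSON, one flat list of numbers, 5 for each row, row after row: the closure, from -1 (fully open) to 1 (shut), so that 0 is half open, then the shift along the tool's x, y, z in cm, then the turn about the tool's z in rad. A call has 1 to 10 rows; each row is the pose to reach, as a shift and turn from the pose commanded when the call began, along the tool's axes at that moment; what a row does not reach only later rows make up. A row lasts 1/10 s, in which the tool goes at most 50 mm and 8.59 degrees, less where a joint would pass 70% of its speed; a pose out of reach is approached as far as the arm can. A call with a gripper value outside its range is refused whole. The fingers move at their own pace and stop on an object; the grip force is fixed at half the most. Time passes only in rows, so rows that repeat a pose let the fingers close. It gives the time, the measured TCP pose, the force and the opening at its end, in the units of the state.
- get_state(): the state, without advancing time (a new reading comes with each control period).
- get_image(name): name is "scene" or "top"; returns (picture, depth): 384x512x3 uint8, red, green, blue; 384x512 float32, mm along the optical axis (not along the pixel's ray), 0 where there is no reading.
- camera_info(name): a dict with "vertical_fov" (degrees; the focal length in pixels is half the picture's height over the tangent of half this angle, whatever the lens; pixels are square), "cx", "cy" (the principal point, pixels), "dist_coeffs" ([k1, k2, p1, p2, k3] as OpenCV has them; the pictures are not rectified), "eye" and "rotation" of the camera in the world. Camera axes: x right, y down, z forward; pixel columns grow to the right and rows downward; lengths in mm; the calibration is good to about 2 mm. A picture is of the moment at which its call begins. camera_info takes no time and is no camera call.
- hand_in(): hands the job in, once; it reports no verdict.
The state is a dict: "t": time; "joint_positions": joint angles; "qvel": joint speeds; "tau": joint torques, N m; "tcp_pos": TCP position; "orientation": TCP orientation; "wrist_force": force on the tool from outside, world axes, zero at the start; "torque": the same for the moment, N m; "finger_gap": finger opening in mm.
Only numpy, scipy, OpenCV 4.12 (cv2) and the standard library are available. Lean on these libraries where they do the work, as an engineer would, in place of code of your own. Each camera call takes 0.05 s, during which the arm holds its last target. There are 200 camera calls.

## Task

Take the toaster's crumb tray out from under the wire rack and tip the three toast crusts off it into the steel bowl, without touching the crusts with the gripper. Then slide the empty tray, open end first, into the slot at the foot of the toaster until it is fully home with its end plate against the toaster. Leave the other kitchen things (jar, mug, bottle, plate, spatula) where they stand.

Things in the scene. Friction and masses are not known exactly. Their poses are not given: they have to be found in the camera images.
- tray: Loose flat aluminium crumb tray, 198 mm long with its black grip, 0.16 kg. Origin: underside centre of the pan, z up, +x to the open end where pieces slide off. Pan x -75 to +75 mm, 58 mm wide, floor 3 mm, a rim 9 mm high, 3 mm thick, along each long side only. Starts flat on the worktop, grip and end plate under the rack, the pan sticking out towards the robot, free to be taken across its rims.
- tray_lip (a point): Underside point, mid width, where the pan meets its black end plate (tray local (-75, 0, 0) mm). The plate is 70 mm wide, 22 mm high, 4 mm thick (x -75 to -79), too big for the slot. With the tray home this point lies at toaster_slot.
- tray_grip (a point): Centre of the tray's black pull grip (tray local (-101.5, 0, 8) mm): 45 mm long (x -79 to -124), 24 mm wide, 16 mm high, underside flat with the pan's. At the start it is out of reach under the rack: draw the tray about 80 mm along its +x before lifting it more than 10 mm.
- tray_mouth (a point): Middle of the tray's open edge, underside (tray local (75, 0, 0) mm).
- crust0: Broken piece of toast crust, brown, 34 x 20 x 15 mm, about 12 g, loose on the tray. Origin: centre of its underside. Slides off a bare tray tipped by some 40 degrees or more.
- crust1: Like crust0, 28 x 24 x 14 mm.
- crust2: Like crust0, 36 x 18 x 16 mm.
- bowl: Loose open steel bowl for the scraps, rim radius 85 mm, 60 mm high, 0.4 kg, the only bowl on the worktop. Origin: centre of its underside.
- bowl_rim (a point): Centre of the bowl's mouth, 60 mm above the worktop.
- toaster: Compact one-slice toaster, fixed: steel sides, grey plastic ends, 200 mm long (local x), 118 mm wide, 172 mm high, bread slot along the top. The crumb tray slot is at the foot of the end facing local -x; the other end carries the lever and a dial. Origin: underside centre; local +x is the way the tray slides in.
- toaster_slot (a point): Middle of the slot's lower edge at its mouth, in the toaster's -x end face, 12 mm above the worktop. The slot is 63 mm wide, 14 mm high (12 to 26 mm above the worktop) and 160 mm deep, with a level floor; axes as the toaster's. The end face above it is upright and plain.
- rack: Wire cooling rack, fixed, 190 mm (local x) by 220 mm, top of the wires 45 mm and underside 36 mm above the worktop, toast on its far part (up to 61 mm). Origin: on the worktop under the middle of its front edge; it extends to local +x and 110 mm to each side, feet at the corners only.
- jar: Bystander: closed jam jar, 68 mm across, 85 mm high, loose. Origin: underside centre.
- mug: Bystander: white mug, 80 mm across, 88 mm high, loose. Origin: underside centre.
- oil: Bystander: green oil bottle, 60 mm across, 190 mm high, loose. Origin: underside centre.
- plate: Bystander: white plate, 170 mm across, 18 mm high, loose. Origin: underside centre.
- spatula: Bystander: spatula 260 mm long lying on the worktop, loose.

How it is judged (in metres and radians):
On the way:
1. all three crusts lie in the bowl (horizontal distance between each of crust0, crust1, crust2 and bowl_rim below 0.08 m and z of each of crust0, crust1, crust2 in the frame of bowl_rim below -0.005 m), for 0.3 s.
At the end, for the whole second after the job is handed in: The tray is fully home in the toaster: its end plate within 3 mm of the toaster's end face, level and straight in the slot, at rest and released; all three crusts lie below the rim in the bowl, which stands upright and still (all of step 1 and x of tray_lip in the frame of toaster_slot between -0.003 and 0.004 m and y of tray_lip in the frame of toaster_slot between -0.006 and 0.006 m and z of tray_lip in the frame of toaster_slot between -0.004 and 0.008 m and angle between the x axis of tray and the x axis of toaster, either way round below 0.08 rad and angle between tray's own z axis and vertical below 0.08 rad and linear speed of each of tray, bowl below 0.02 m/s and angle between bowl's own z axis and vertical below 0.2 rad); the robot touches nothing.
It fails at once if the gripper touches a crust (contact force between the fingers and crust0 above 1 N or contact force between the fingers and crust1 above 1 N or contact force between the fingers and crust2 above 1 N).
It fails at once if a bystander (jar, mug, bottle, plate or spatula) is pushed more than 40 mm from where it stood (distance of any of jar, mug, oil, plate, spatula from where it was at the start of the episode above 0.04 m).
It also fails if it takes over 72 s, if anything falls off the work surface, if the arm or the gripper's body presses on something with over 40 N, if the wrist force passes 120 N, or if a joint passes its speed limit or range.

## Working session

There is one attempt and no reset: what is moved stays moved. The work goes in short steps, Python scripts to look and compute and a shell command to move; the robot and the scene stay as the last step left them, time stands still between calls to the robot, and variables do not carry over. Pictures are saved under pics/ and viewed, about 8 in all and at most 12, crops included, and the job is handed in when it is done.

```bash
ls; mkdir -p pics; python3 - <<'E'
from bench import *
import cv2,numpy as np
s=get_state();print(s)
for n in("scene","top"):
    print(n,camera_info(n))
    p,d=get_image(n);cv2.imwrite(f"pics/{n}0.png",p[:,:,::-1]);np.save(f"pics/{n}0.npy",d)
E
```

```text
pics
{'t': 0.0, 'joint_positions': array([ 1.23098916e+00,  8.74708924e-02,  1.75128279e-01,  1.65982244e+00,
       -1.91480819e-05,  1.57077285e+00]), 'qvel': array([ 0.00016161,  0.00055627, -0.00025546,  0.00016817,  0.00015507,
        0.00069293]), 'tau': array([-2.09537211e-03, -5.20403731e+01,  4.64792204e+01,  1.69716740e-02,
       -1.19624356e-04,  2.12589651e-05]), 'tcp_pos': array([183.2526367 , 518.35066957, 252.57411207]), 'orientation': array([-1.06289187e-04,  1.69075707e-01,  9.85602829e-01, -6.76128401e-04]), 'wrist_force': array([ 0.15856   , -0.02830813,  0.34855861]), 'torque': array([0.04719869, 0.01266833, 0.00524561]), 'finger_gap': 85.41708361017393}
scene {'vertical_fov': 50.482552117511894, 'cx': 251.0631536029704, 'cy': 198.61054123883147, 'dist_coeffs': array([-0.00152617,  0.        ,  0.        ,  0.        ,  0.        ]), 'eye': array([1280.31987841,  -15.12547052,  969.19956322]), 'rotation': array([-0.24368791,  0.67616954,  0.65739598, -0.22636579])}
top {'vertical_fov': 57.58682109125478, 'cx': 246.44016596332483, 'cy': 186.93350905027475, 'dist_coeffs': array([-0.087274,  0.      ,  0.      ,  0.      ,  0.      ]), 'eye': array([ 452.40759442,   13.57258911, 1298.00099622]), 'rotation': array([ 0.02282492, -0.70190925,  0.71166048, -0.01848751])}
```

View pics/top0.png

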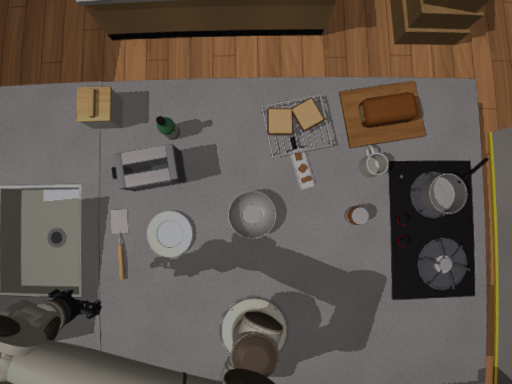

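View pics/scene0.png

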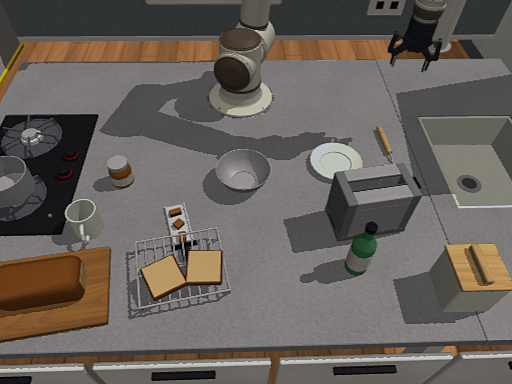

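The top view has world +x up and +y left. It shows the rack at about (298,125), the tray at (303,168), the bowl at (252,215) and the toaster at (150,168). The lever is on the toaster's left (+y) end, so the slot faces right (-y).

```bash
cat > h.py <<'E'
from bench import *
import cv2,numpy as np
from scipy.spatial.transform import Rotation as R
def cam(n):
    c=camera_info(n);f=192/np.tan(np.radians(c["vertical_fov"]/2))
    K=np.array([[f,0,c["cx"]],[0,f,c["cy"]],[0,0,1]])
    return K,c["dist_coeffs"],np.array(c["eye"]),R.from_quat(c["rotation"],scalar_first=True).as_matrix()
def cloud(n,d):
    K,D,e,M=cam(n);v,u=np.mgrid[:384,:512]
    q=cv2.undistortPoints(np.stack([u,v],-1).reshape(-1,1,2).astype(float),K,D).reshape(-1,2)
    c=np.c_[q,np.ones(len(q))]*d.reshape(-1,1)
    return (c@M.T+e).reshape(384,512,3)
def proj(n,P):
    K,D,e,M=cam(n);c=(np.asarray(P,float).reshape(-1,3)-e)@M
    return cv2.projectPoints(c,np.zeros(3),np.zeros(3),K,D)[0].reshape(-1,2)
def ortho(n,p,x0,x1,y0,y1,z,s=2):
    # x up, y left; s px per mm
    X,Y=np.meshgrid(np.arange(x1,x0,-1/s),np.arange(y1,y0,-1/s),indexing='ij')
    m=proj(n,np.stack([X,Y,0*X+z],-1)).astype(np.float32).reshape(X.shape+(2,))
    return cv2.remap(p,m[...,0],m[...,1],cv2.INTER_CUBIC)
E
python3 - <<'E'
from h import *
d=np.load('pics/top0.npy');C=cloud('top',d);p=cv2.imread('pics/top0.png')
for n,(u,v) in dict(tray=(303,165),bowl=(252,215),table=(300,250),jar=(359,216),mug=(376,165),oil=(167,125),plate=(171,234),tl=(125,158),tr=(175,150),rackw=(268,110)).items(): print(n,C[v,u].round(1))
# bowl rim: points 50..70 high in region
def reg(u0,u1,v0,v1,z0,z1):
    q=C[v0:v1,u0:u1].reshape(-1,3);return q[(q[:,2]>z0)&(q[:,2]<z1)]
for n,a in dict(bowl=(220,285,185,245,52,70),toaster=(110,190,138,200,160,185),jar=(340,372,200,230,75,95),mug=(360,392,140,180,78,98),oil=(150,185,110,145,150,200)).items():
    q=reg(*a);print(n,len(q));
    if len(q)>4:
        (cx,cy),r=cv2.minEnclosingCircle(q[:,:2].astype(np.float32));print(' circ',round(cx,1),round(cy,1),round(r,1),'rect',cv2.minAreaRect(q[:,:2].astype(np.float32)),q[:,2].mean().round(1))
a=ortho('top',p,380,600,-210,-30,12,3);b=ortho('top',p,360,560,120,360,172,2)
cv2.imwrite('pics/tray.png',a);cv2.imwrite('pics/toast.png',b)
E
```

```text
tray [ 605.6 -189.    17.1]
bowl [423.8   1.8  -3.6]
table [ 292.1 -173.8    0.4]
jar [ 416.4 -370.7   85.1]
mug [ 603.9 -467.2    5.1]
oil [733.1 285.5 143.5]
plate [357.3 303.    4.5]
tl [619.4 418.5 171.1]
tr [649.2 260.2 132.5]
rackw [802.7 -61.1  57.9]
bowl 249
 circ 428.7 3.4 84.6 rect ((427.27923583984375, 4.167945861816406), (166.65875244140625, 166.49954223632812), 89.14866638183594) 57.7
toaster 1712
 circ 591.6 350.8 112.7 rect ((592.3268432617188, 350.49749755859375), (116.99878692626953, 199.5910186767578), 8.812253952026367) 171.9
jar 243
 circ 417.9 -373.9 30.9 rect ((419.7282409667969, -374.07745361328125), (59.76288604736328, 56.05213165283203), 89.50825500488281) 84.0
mug 114
 circ 606.2 -435.4 47.8 rect ((598.3264770507812, -439.5069885253906), (78.2381591796875, 81.51555633544922), 62.10051727294922) 85.2
oil 84
 circ 708.2 285.5 48.9 rect ((707.0628662109375, 290.20123291015625), (96.32307434082031, 26.88801383972168), 13.359376907348633) 183.8
```

View pics/tray.png

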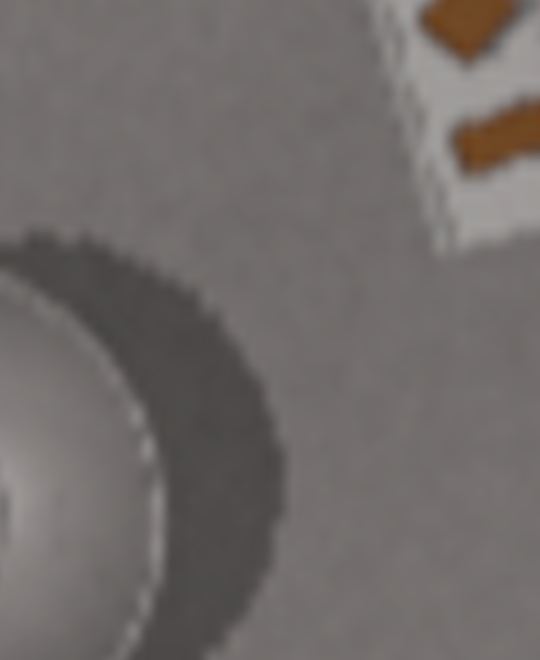

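View pics/toast.png

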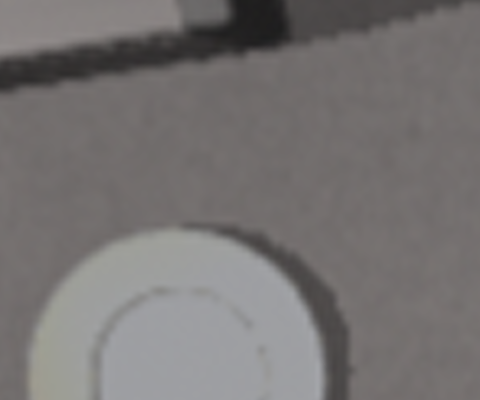

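Those crops missed the far ends, but the geometry is usable. The tray's mouth points at the robot and slightly to -y. The toaster measures 117 x 200 mm, centred at (592, 350), with a yaw of about 98.8°. Next I'll fit the tray.

```bash
python3 - <<'E'
from h import *
p=cv2.imread('pics/top0.png')
x0,x1,y0,y1,s=520,760,-280,-80,3
a=ortho('top',p,x0,x1,y0,y1,9,s)
hsv=cv2.cvtColor(a,cv2.COLOR_BGR2HSV)
m=((hsv[...,2]>135)&(hsv[...,1]<40)).astype(np.uint8)
br=((hsv[...,1]>120)&(hsv[...,2]>60)).astype(np.uint8)
n,l,st,ce=cv2.connectedComponentsWithStats(m)
for i in np.argsort(-st[1:,4])[:4]+1:
    ys,xs=np.where(l==i);P=np.c_[x1-ys/s,y1-xs/s].astype(np.float32)
    r=cv2.minAreaRect(P);print(st[i,4],r,cv2.boxPoints(r).round(0).tolist())
n,l,st,ce=cv2.connectedComponentsWithStats(br)
for i in range(1,n):
    if st[i,4]>300: print('brown',x1-ce[i,1]/s,y1-ce[i,0]/s,st[i,4]/9)
cv2.imwrite('pics/tray2.png',a)
s=get_state();print(R.from_quat(s['orientation'],scalar_first=True).as_matrix().round(3))
E
```

```text
35597 ((587.4520874023438, -186.01268005371094), (135.25595092773438, 55.60551452636719), 14.839932441711426) [[515.0, -176.0], [529.0, -230.0], [660.0, -196.0], [646.0, -142.0]]
995 ((660.5, -159.49998474121094), (6.272783279418945, 20.741432189941406), 15.945174217224121) [[655.0, -150.0], [660.0, -170.0], [666.0, -169.0], [661.0, -149.0]]
954 ((666.8975219726562, -179.55599975585938), (18.456941604614258, 9.845120429992676), 71.17530059814453) [[659.0, -187.0], [669.0, -190.0], [675.0, -172.0], [665.0, -169.0]]
184 ((582.6666259765625, -160.33334350585938), (2.6666717529296875, 8.66668701171875), 90.0) [[578.0, -162.0], [587.0, -162.0], [587.0, -159.0], [578.0, -159.0]]
brown 749.3012731481482 -204.9925925925926 320.0
brown 729.0128848728247 -119.07956827309238 442.6666666666667
brown 640.5902474526929 -172.11535662299855 407.1111111111111
brown 596.0780355761794 -186.76117556071154 478.8888888888889
brown 555.082470577825 -200.18724006725068 418.55555555555554
[[-0.943  0.333 -0.   ]
 [ 0.333  0.943 -0.001]
 [-0.    -0.001 -1.   ]]
```

View pics/tray2.png

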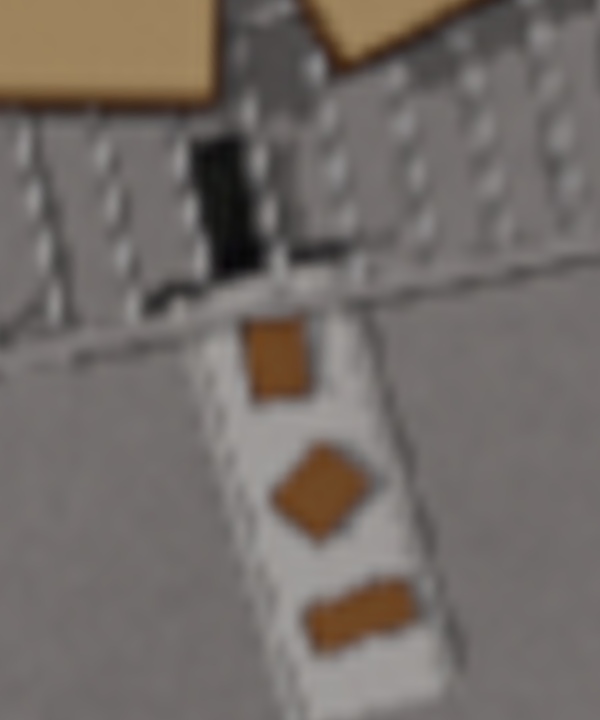

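The tray's mouth is at about (524, -204) and its +x axis is (-0.967, -0.256). The end plate is just behind the rack's front wire, and three crusts lie along the pan.

The moves only allow turns about the tool's z, so I can't tilt the tray with the wrist. It has to be tipped by letting it pivot between the pads while its rear rests on the fixed toaster corner, with the bowl underneath. I'll slide the bowl there first.

```bash
cat >> h.py <<'E'
def go(x,y,z,jaw,s=None):
    """shift (cm, tool axes) and turn (rad) to bring TCP to x,y,z with jaw axis at angle jaw deg"""
    s=s or get_state();M=R.from_quat(s['orientation'],scalar_first=True).as_matrix()
    d=M.T@(np.array([x,y,z])-s['tcp_pos'])/10
    a=np.degrees(np.arctan2(M[1,1],M[0,1]));t=(jaw-a+90)%180-90
    print('shift',d.round(2),'turn',round(-np.radians(t),3),'| tcp',s['tcp_pos'].round(1),'jaw',round(a,1),'t',s['t'],'F',s['wrist_force'].round(1),'gap',round(s['finger_gap'],1),'j6',s['joint_positions'][5].round(2))
E
python3 -c "
from h import *
go(428,-80,252,90)"
```

```text
shift [-43.02 -48.26   0.12] turn -0.34 | tcp [183.2 518.4 252.6] jaw 70.5 t 0.1 F [-0.4  0.1  0.2] gap 85.3 j6 1.57
```

```bash
R='-1,-43,-48.3,0,-0.34'; python3 -m handwheel '[-1,-43,-48.3,0,-0.34,-1,-43,-48.3,0,-0.34,-1,-43,-48.3,0,-0.34,-1,-43,-48.3,0,-0.34,-1,-43,-48.3,0,-0.34,-1,-43,-48.3,0,-0.34,-1,-43,-48.3,0,-0.34,-1,-43,-48.3,0,-0.34,-1,-43,-48.3,0,-0.34,-1,-43,-48.3,0,-0.34]'; python3 -c "
from h import *
go(428,-80,62,90)"
```

```text
t: 1.1
tcp_pos: [372.1, 54.5, 253.3]
orientation: [0.0, -0.0, 1.0, 0.0]
wrist_force: [1.7, 0.9, 0.4]
finger_gap: 85.6
shift [ -5.58 -13.45  19.13] turn 0.0 | tcp [372.1  54.5 253.3] jaw 90.0 t 1.1 F [1.7 0.9 0.4] gap 85.6 j6 0.15
```

```bash
python3 -m handwheel '[-1,-5.6,-13.4,0,0,-1,-5.6,-13.4,0,0,-1,-5.6,-13.4,0,0,-1,-5.6,-13.4,5,0,-1,-5.6,-13.4,10,0,-1,-5.6,-13.4,15,0,-1,-5.6,-13.4,19.2,0,-1,-5.6,-13.4,19.2,0]'; python3 -m handwheel '[1,0,0,0,0,1,0,0,0,0,1,0,0,0,0,1,0,0,0,0,1,0,0,0,0,1,0,0,0,0,1,0,0,0,0,1,0,0,0,0]'; python3 - <<'E'
from h import *
go(455,85,62,90)
p,d=get_image('scene');cv2.imwrite('pics/s1.png',cv2.resize(p[:,:,::-1][100:280,120:400],None,fx=2.5,fy=2.5))
E
```

```text
t: 1.9
tcp_pos: [424.3, -76.9, 55.9]
orientation: [-0.005, -0.0, 1.0, 0.001]
wrist_force: [-0.0, 0.3, 0.3]
finger_gap: 85.6
t: 2.7
tcp_pos: [428.8, -77.5, 62.7]
orientation: [0.001, -0.0, 1.0, 0.0]
wrist_force: [-1.2, -0.8, 9.2]
finger_gap: 6.9
shift [-2.62 16.25  0.09] turn 0.0 | tcp [428.8 -77.5  62.7] jaw 90.0 t 2.7 F [-1.2 -0.8  9.2] gap 6.9 j6 -0.18
```

View pics/s1.png

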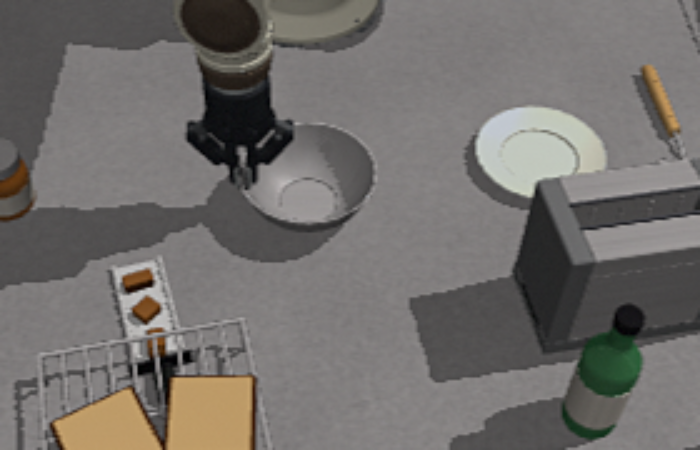

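The rim is gripped (gap 6.9 mm) and the bowl stands upright. Sliding it towards the toaster corner now.

```bash
python3 -m handwheel '[1,-0.3,1.5,0,0,1,-0.6,3.4,0,0,1,-0.9,5.4,0,0,1,-1.2,7.4,0,0,1,-1.5,9.4,0,0,1,-1.8,11.4,0,0,1,-2.1,13.2,0,0,1,-2.4,14.9,0,0,1,-2.6,16.2,0,0,1,-2.6,16.2,0,0]'; python3 -m handwheel '[0.2,0,0,0,0,-1,0,0,0,0,-1,0,0,0,0,-1,0,0,0,0,-1,0,0,0,0,-1,0,0,-5,0,-1,0,0,-9,0,-1,0,0,-9,0]'; python3 - <<'E'
from h import *
p,d=get_image('top');C=cloud('top',d)
q=C[150:250,150:290].reshape(-1,3);q=q[(q[:,2]>52)&(q[:,2]<66)&(np.hypot(q[:,0]-455,q[:,1]-170)<110)]
print(len(q),cv2.minEnclosingCircle(q[:,:2].astype(np.float32)),cv2.minAreaRect(q[:,:2].astype(np.float32)))
cv2.imwrite('pics/t1.png',p[:,:,::-1])
go(567.5,-192.7,150,104.8)
E
```

```text
t: 3.75
tcp_pos: [455.0, 85.7, 63.0]
orientation: [0.001, -0.001, 1.0, 0.0]
wrist_force: [-1.9, -0.1, 8.1]
finger_gap: 6.8
t: 4.55
tcp_pos: [456.1, 84.9, 156.8]
orientation: [0.004, -0.0, 1.0, 0.001]
wrist_force: [0.4, -0.0, -0.4]
finger_gap: 85.5
42 ((473.6155090332031, 194.88790893554688), 75.76851654052734) ((486.6422424316406, 214.59329223632812), (47.24395751953125, 151.53683471679688), 56.532310485839844)
shift [-11.22 -27.74   0.43] turn -0.258 | tcp [455.3  84.7 154. ] jaw 90.0 t 4.6 F [ 0.2 -1.  -0. ] gap 85.3 j6 0.18
```

```bash
python3 -m handwheel '[-1,-11.2,-27.7,0,-0.258,-1,-11.2,-27.7,0,-0.258,-1,-11.2,-27.7,0,-0.258,-1,-11.2,-27.7,0,-0.258,-1,-11.2,-27.7,0,-0.258,-1,-11.2,-27.7,0,-0.258,-1,-11.2,-27.7,0,-0.258,-1,-11.2,-27.7,0,-0.258]'; python3 - <<'E'
from h import *
p,d=get_image('top');C=cloud('top',d)
q=C[120:260,130:290].reshape(-1,3);q=q[(q[:,2]>52)&(q[:,2]<66)&(np.hypot(q[:,0]-455,q[:,1]-166)<100)]
print(len(q),cv2.minEnclosingCircle(q[:,:2].astype(np.float32)),cv2.minAreaRect(q[:,:2].astype(np.float32)))
p,d=get_image('scene');cv2.imwrite('pics/s2.png',p[:,:,::-1])
go(567.5,-192.7,24,104.8)
E
```

```text
t: 5.4
tcp_pos: [565.5, -193.6, 149.3]
orientation: [-0.001, -0.128, 0.992, 0.001]
wrist_force: [-0.0, 0.4, 0.1]
finger_gap: 85.5
246 ((453.5466003417969, 165.56497192382812), 84.93453216552734) ((454.05487060546875, 165.54574584960938), (165.0014190673828, 167.19395446777344), 88.68203735351562)
shift [-0.19 -0.17 12.64] turn -0.0 | tcp [ 565.4 -191.6  150.4] jaw 104.8 t 5.5 F [-0.8  0.7  0.9] gap 85.3 j6 -0.59
```

```bash
python3 -m handwheel '[-1,-0.2,-0.1,4,0,-1,-0.2,-0.1,8,0,-1,-0.2,-0.1,11,0,-1,-0.2,-0.1,12.6,0,-1,-0.2,-0.1,12.6,0,-1,-0.2,-0.1,12.6,0]'; python3 -c "
from h import *
p,d=get_image('scene');cv2.imwrite('pics/s3.png',cv2.resize(p[:,:,::-1][150:300,80:280],None,fx=3,fy=3,interpolation=cv2.INTER_CUBIC))
go(567.5,-192.7,21,104.8)"
```

```text
t: 6.1
tcp_pos: [568.7, -192.4, 26.7]
orientation: [0.001, -0.129, 0.992, -0.0]
wrist_force: [-0.2, 0.4, 0.1]
finger_gap: 85.3
shift [0.16 0.05 0.64] turn 0.001 | tcp [ 569.2 -192.8   27.4] jaw 104.8 t 6.15 F [ 0.4 -0.5 -0.1] gap 85.3 j6 -0.59
```

View pics/s3.png

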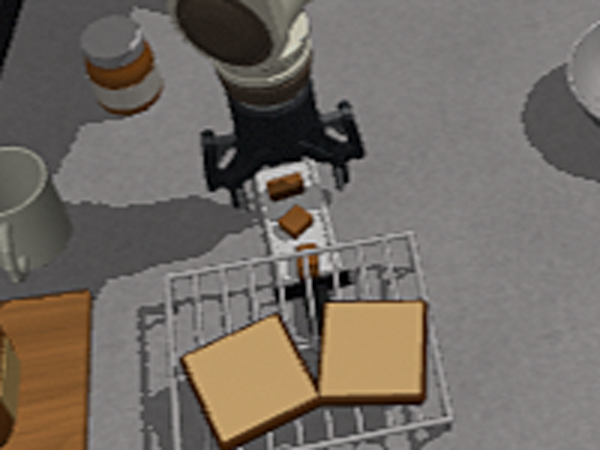

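The fingers straddle the pan near its mouth, outside the rims. Lowering slightly and closing.

```bash
python3 -m handwheel '[-1,0.1,0,0.4,0,-1,0.1,0,0.4,0,1,0.1,0,0.4,0,1,0.1,0,0.4,0,1,0.1,0,0.4,0,1,0.1,0,0.4,0,1,0.1,0,0.4,0]'; python3 -c "
from h import *
go(567.5,-192.7,21,104.8)"
```

```text
t: 6.85
tcp_pos: [567.5, -193.3, 22.3]
orientation: [0.0, -0.129, 0.992, -0.0]
wrist_force: [-1.5, -0.8, 7.0]
finger_gap: 55.6
shift [-0.01  0.06  0.13] turn -0.0 | tcp [ 567.5 -193.3   22.3] jaw 104.8 t 6.85 F [-1.5 -0.8  7. ] gap 55.6 j6 -0.59
```

```bash
python3 -m handwheel '[1,0.5,0,-0.2,0,1,1.5,0,-0.3,0,1,3,0,-0.3,0,1,4.5,0,-0.3,0,1,6,0,-0.3,0,1,7.5,0,-0.3,0,1,9,0,-0.3,0,1,10,0,-0.3,0,1,10,0,-0.3,0]'; python3 -m handwheel '[1,0,0,-1,0,1,0,0,-3,0,1,0,0,-6,0,1,0,0,-9,0,1,0,0,-12,0,1,0,0,-15,0,1,0,0,-17.5,0,1,0,0,-18.5,0,1,0,0,-18.5,0]'; python3 - <<'E'
from h import *
p,d=get_image('scene');cv2.imwrite('pics/s4.png',cv2.resize(p[:,:,::-1][60:260,60:420],None,fx=2,fy=2,interpolation=cv2.INTER_CUBIC))
np.save('pics/s4.npy',d)
u=np.array([-.79,-.61]);c=np.array([550,243])
print(c+u*125)
go(*(c+u*125),210,np.degrees(np.arctan2(-.79,.61))) # tool x = u
E
```

```text
t: 7.75
tcp_pos: [469.3, -219.0, 24.3]
orientation: [-0.0, -0.128, 0.992, 0.0]
wrist_force: [0.6, 0.1, -0.9]
finger_gap: 55.8
t: 8.65
tcp_pos: [471.4, -218.8, 210.7]
orientation: [0.001, -0.129, 0.992, -0.001]
wrist_force: [0.4, 0.5, -2.8]
finger_gap: 55.6
[451.25 166.75]
shift [-7.95 37.76 -0.09] turn -0.399 | tcp [ 470.9 -218.6  209.2] jaw 104.8 t 8.7 F [-0.4  0.9 -2.5] gap 55.4 j6 -0.69
```

View pics/s4.png

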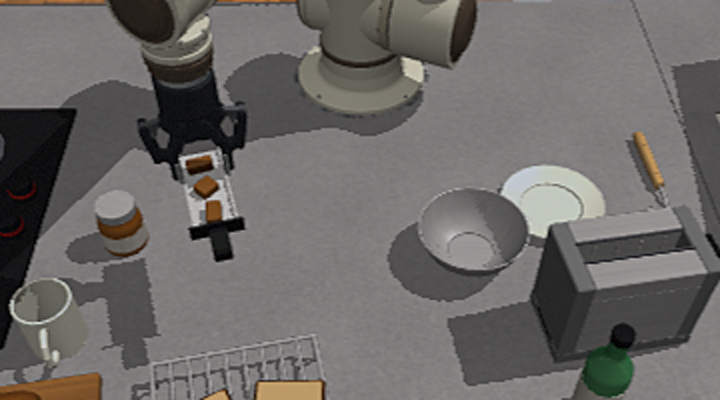

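The tray is level in the grip with all three crusts on it. The bowl is in front of the toaster corner. Carrying the tray to the corner.

```bash
python3 -m handwheel '[1,-0.2,1,0,-0.02,1,-0.6,3,0,-0.06,1,-1.3,6,0,-0.11,1,-2,9.5,0,-0.16,1,-2.7,13,0,-0.21,1,-3.5,16.5,0,-0.26,1,-4.2,20,0,-0.31,1,-5,23.5,0,-0.36,1,-5.5,26,0,-0.4,1,-5.8,27.5,0,-0.4]'; python3 - <<'E'
from h import *
u=np.array([-.79,-.61]);c=np.array([550,243])
go(*(c+u*125),205,127.7) # tool x = u
E
```

```text
t: 9.7
tcp_pos: [455.2, 64.3, 207.8]
orientation: [-0.001, -0.325, 0.946, 0.0]
wrist_force: [0.8, -1.4, -2.4]
finger_gap: 55.8
shift [-5.99  8.32  0.29] turn 0.005 | tcp [455.2  64.3 207.8] jaw 128.0 t 9.7 F [ 0.8 -1.4 -2.4] gap 55.8 j6 -0.52
```

```bash
python3 -m handwheel '[1,-0.8,1.2,0,0,1,-2,2.8,0,0,1,-3.4,4.8,0,0,1,-4.8,6.6,0,0,1,-5.6,7.8,0,0,1,-6,8.3,0.3,0,1,-6,8.3,0.3,0]'; python3 - <<'E'
from h import *
p,d=get_image('scene');cv2.imwrite('pics/s5.png',cv2.resize(p[:,:,::-1][60:270,250:450],None,fx=2.8,fy=2.8,interpolation=cv2.INTER_CUBIC))
C=cloud('scene',d);q=C[150:240,320:420].reshape(-1,3);q=q[(q[:,2]>164)&(q[:,2]<178)];print(len(q),cv2.minAreaRect(q[:,:2].astype(np.float32)),cv2.boxPoints(cv2.minAreaRect(q[:,:2].astype(np.float32))))
go(451,167,180,127.7)
E
```

```text
t: 10.4
tcp_pos: [452.6, 164.7, 205.2]
orientation: [-0.001, -0.324, 0.946, -0.0]
wrist_force: [0.0, -0.2, -1.7]
finger_gap: 55.3
2315 ((636.1928100585938, 356.56646728515625), (213.1988983154297, 201.80447387695312), 10.351991653442383) [[513.1969  436.67087]
 [549.4602  238.15129]
 [759.1887  276.46207]
 [722.9254  474.98163]]
shift [-0.04  0.33  2.56] turn 0.001 | tcp [452.7 164.2 205.6] jaw 127.8 t 10.45 F [ 0.4 -1.1 -1.4] gap 55.5 j6 -0.31
```

View pics/s5.png

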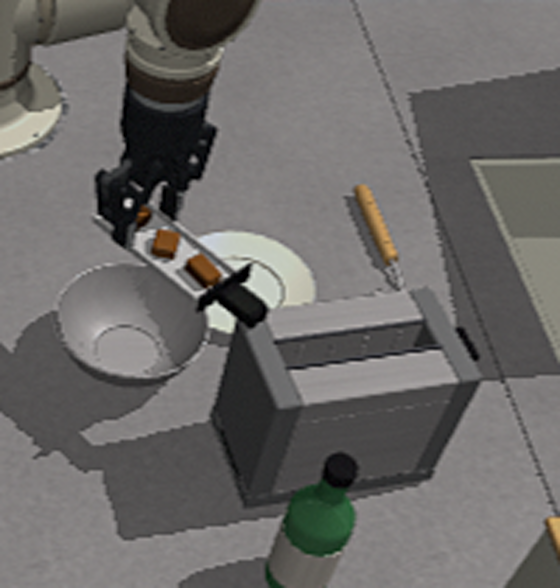

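The grip overhangs the toaster's near corner, with the pan over the bowl and the crusts in place. Lowering along an arc so the tray pivots in the pads, first to about 25° as a check.

```bash
python3 -m handwheel '[1,0,0,0.6,0,1,0,0,1.2,0,1,0,0,1.8,0,1,-0.1,0,2.4,0,1,-0.2,0,3.2,0,1,-0.4,0,4.0,0,1,-0.6,0,4.8,0,1,-0.9,0,5.6,0,1,-1.1,0,6.2,0,1,-1.1,0,6.2,0]'; python3 - <<'E'
from h import *
p,d=get_image('scene');cv2.imwrite('pics/s6.png',cv2.resize(p[:,:,::-1][60:270,250:450],None,fx=2.8,fy=2.8,interpolation=cv2.INTER_CUBIC))
go(451,167,180,127.7)
E
```

```text
t: 11.45
tcp_pos: [461.7, 171.2, 143.1]
orientation: [-0.001, -0.323, 0.946, 0.0]
wrist_force: [-0.9, -1.8, 1.8]
finger_gap: 55.1
shift [ 1.1   0.32 -3.63] turn 0.0 | tcp [461.6 171.1 143.7] jaw 127.7 t 11.5 F [-1.8 -2.3  1.1] gap 55.2 j6 -0.3
```

View pics/s6.png

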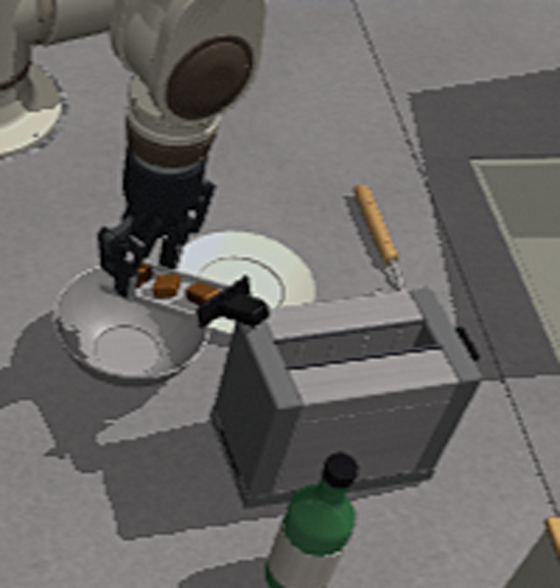

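The tray is pivoting with about 3 N and the crusts are still on. On to about 50°.

```bash
python3 -m handwheel '[1,-0.3,0,0.8,0,1,-0.8,0,1.7,0,1,-1.2,0,2.5,0,1,-1.7,0,3.2,0,1,-2.2,0,3.9,0,1,-2.7,0,4.5,0,1,-3.1,0,5,0,1,-3.1,0,5,0,1,-3.1,0,5,0,1,-3.1,0,5,0]'; cat > chk.py <<'E'
from h import *
import sys
for n in('scene','top'):
    p,d=get_image(n);C=cloud(n,d);h=cv2.cvtColor(p,cv2.COLOR_RGB2HSV)
    m=((h[...,1]>120)&(h[...,0]<20)&(h[...,2]>40)&(np.hypot(C[...,0]-460,C[...,1]-175)<140)&(C[...,2]<250)).astype(np.uint8)
    k,l,st,ce=cv2.connectedComponentsWithStats(m)
    for i in range(1,k):
        if st[i,4]>8: print(n,st[i,4],ce[i].round(0),np.median(C[l==i],0).round(0))
    cv2.imwrite(f'pics/{sys.argv[1]}{n}.png',p[:,:,::-1]);np.save(f'pics/{sys.argv[1]}{n}.npy',d)
go(451,167,180,127.7)
E
python3 chk.py c1
```

```text
t: 12.5
tcp_pos: [485.9, 189.8, 94.2]
orientation: [-0.0, -0.323, 0.946, -0.0]
wrist_force: [-2.0, -1.7, -0.5]
finger_gap: 54.3
scene 104 [290. 180.] [451. 149.  23.]
top 87 [211. 209.] [448. 152.  26.]
shift [ 4.18  0.33 -8.57] turn 0.0 | tcp [486.1 189.9  94.3] jaw 127.7 t 12.6 F [-2.1 -1.9 -1.9] gap 54.0 j6 -0.29
```

```bash
python3 - <<'E'
import cv2,numpy as np
a=cv2.imread('pics/c1scene.png')[120:240,230:350];b=cv2.imread('pics/c1top.png')[140:260,150:270]
cv2.imwrite('pics/v11.png',np.hstack([cv2.resize(i,(400,400),interpolation=cv2.INTER_CUBIC) for i in(a,b)]))
E
```

```text
(no output)
```

View pics/v11.png

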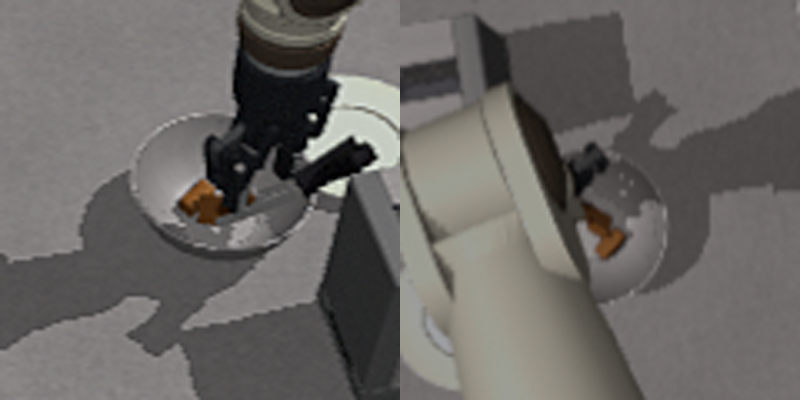

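At least two crusts are in the bowl and the third is hidden by the fingers. Lifting clear with the tilt held, then a short shake over the bowl.

```bash
python3 -m handwheel '[1,0,0,-1,0,1,0,0,-2,0,1,0,0,-3.5,0,1,0,0,-4.5,0,1,1,0,-4.5,0,1,-0.8,0,-4.5,0,1,1,0,-4.5,0,1,-0.8,0,-4.5,0,1,0.5,0,-4.5,0,1,0.5,0,-4.5,0]'; python3 chk.py c2
```

```text
t: 13.6
tcp_pos: [481.2, 186.2, 139.2]
orientation: [-0.0, -0.323, 0.946, -0.0]
wrist_force: [-1.4, 0.3, -0.4]
finger_gap: 54.1
scene 59 [289. 179.] [441. 145.  20.]
scene 120 [300. 183.] [459. 180.  19.]
top 39 [206. 208.] [452. 170.  17.]
top 42 [212. 212.] [435. 146.  21.]
shift [ 3.65  0.34 -4.05] turn -0.0 | tcp [481.9 186.6 139.5] jaw 127.7 t 13.7 F [-0.9 -0.3 -0.2] gap 54.4 j6 -0.29
```

Two separate brown blobs lie at z of about 20 inside the bowl. I'll check for the third once the arm is clear. Raising and turning the tray to the slot's axis.

```bash
python3 -m handwheel '[1,0.5,0,-3,0,1,0.5,0,-6,0,1,0.5,0,-10,0,1,0.5,0,-11,0]'; python3 -c "
from h import *
go(621,168,240,8.8)"
```

```text
t: 14.1
tcp_pos: [479.2, 184.2, 253.8]
orientation: [0.003, -0.323, 0.946, 0.0]
wrist_force: [-0.4, 0.6, -0.3]
finger_gap: 54.4
shift [-10.22  -9.95   1.45] turn -1.066 | tcp [479.2 184.2 253.8] jaw 127.7 t 14.1 F [-0.4  0.6 -0.3] gap 54.4 j6 -0.29
```

```bash
python3 -m handwheel '[1,-2,-2,0,0.15,1,-4,-4,0,0.3,1,-6,-6,0,0.45,1,-8,-8,0,0.6,1,-10.2,-10,0,0.75,1,-10.2,-10,0,0.9,1,-10.2,-10,0,1.05,1,-10.2,-10,0,1.2,1,-10.2,-10,0,1.35,1,-10.2,-10,0,1.5]'; python3 -m handwheel '[1,0,0,0,0.15,1,0,0,0,0.3,1,0,0,0,0.45,1,0,0,0,0.575,1,0,0,0,0.575]';python3 chk.py c3; python3 -c "
from h import *
go(621,168,100,8.8)"
```

```text
t: 15.1
tcp_pos: [620.3, 167.2, 248.6]
orientation: [-0.0, 0.411, 0.911, -0.0]
wrist_force: [0.6, 0.6, -1.4]
finger_gap: 54.0
t: 15.6
tcp_pos: [620.2, 167.2, 248.7]
orientation: [-0.0, 0.651, 0.759, -0.0]
wrist_force: [-0.4, 0.2, -1.2]
finger_gap: 53.8
scene 18 [286. 182.] [449. 136.  17.]
scene 50 [298. 185.] [463. 168.  16.]
shift [  2.64 -16.72   6.9 ] turn 1.071 | tcp [620.3 167.2 249. ] jaw 9.0 t 15.7 F [-0.4  0.1 -1.2] gap 54.0 j6 1.68
shift [ 0.06  0.09 14.9 ] turn 0.004 | tcp [620.3 167.2 249. ] jaw 9.0 t 15.7 F [-0.4  0.1 -1.2] gap 54.0 j6 1.68
```

```bash
python3 -m handwheel '[1,0,0,5,0,1,0,0,10,0,1,0,0,15,0,1,0,0,17.5,0,1,0,0,18.5,0,1,0,0,18.5,0]'; python3 -m handwheel '[1,-0.2,0,0.4,0,1,-0.5,0,0.8,0,1,-0.8,0,1.2,0,1,-1.1,0,1.7,0,1,-1.4,0,2.2,0,1,-1.7,0,2.7,0,1,-2,0,3.2,0,1,-2.2,0,3.6,0,1,-2.5,0,4,0,1,-2.5,0,4,0]'; python3 -c "
from h import *
go(621,168,22.5,8.8)"
```

```text
t: 16.3
tcp_pos: [619.7, 167.1, 63.3]
orientation: [-0.001, 0.65, 0.76, -0.001]
wrist_force: [-0.2, 0.0, -0.5]
finger_gap: 54.4
t: 17.3
tcp_pos: [625.2, 142.3, 25.9]
orientation: [0.001, 0.651, 0.759, 0.001]
wrist_force: [-1.9, -2.1, 13.3]
finger_gap: 54.0
shift [ 2.6  -0.03  0.34] turn -0.0 | tcp [625.2 142.3  25.9] jaw 8.8 t 17.3 F [-1.9 -2.1 13.3] gap 54.0 j6 1.64
```

```bash
python3 -m handwheel '[1,0,0,0.3,0,1,0,0,0.3,0,1,0,0,0.3,0]'; python3 -m handwheel '[0,0,0,0,0,-1,0,0,0,0,-1,0,0,0,0,-1,0,0,0,0,-1,0,0,-4,0,-1,0,0,-9,0,-1,0,0,-14,0,-1,-18,0,-14,0,-1,-18,0,-14,0,-1,-18,0,-14,0]'; python3 -m handwheel '[-1,-12,0,0,0,-1,-12,0,0,0,-1,-12,0,0,0,-1,-12,0,0,0]'; python3 chk.py c4; python3 - <<'E'
from h import *
p=cv2.imread('pics/c4top.png')
x0,x1,y0,y1,s=560,700,-80,260,2
a=ortho('top',p,x0,x1,y0,y1,9,s);cv2.imwrite('pics/ins.png',a)
hsv=cv2.cvtColor(a,cv2.COLOR_BGR2HSV)
for nm,m in(('light',(hsv[...,2]>135)&(hsv[...,1]<40)),('dark',hsv[...,2]<45)):
    n,l,st,ce=cv2.connectedComponentsWithStats(m.astype(np.uint8))
    for i in (np.argsort(-st[1:,4])[:3]+1):
        ys,xs=np.where(l==i);P=np.c_[x1-ys/s,y1-xs/s].astype(np.float32)
        r=cv2.minAreaRect(P);print(nm,st[i,4],r,cv2.boxPoints(r).round(0).tolist())
E
```

```text
t: 17.6
tcp_pos: [625.6, 141.7, 23.7]
orientation: [0.002, 0.651, 0.759, 0.001]
wrist_force: [-1.1, -5.8, 14.3]
finger_gap: 53.9
t: 18.6
tcp_pos: [647.3, -6.8, 161.4]
orientation: [0.0, 0.65, 0.76, 0.0]
wrist_force: [0.8, 0.4, 0.4]
finger_gap: 85.6
t: 19.0
tcp_pos: [665.4, -127.1, 160.3]
orientation: [-0.0, 0.652, 0.758, -0.0]
wrist_force: [-1.0, 0.4, 0.1]
finger_gap: 85.4
scene 59 [289. 179.] [442. 144.  21.]
scene 118 [300. 183.] [458. 178.  19.]
top 28 [200. 207.] [456. 193.  26.]
top 39 [206. 208.] [452. 170.  19.]
top 42 [212. 212.] [435. 146.  21.]
shift [ 32.03 -16.74  -1.89] turn 1.066 | tcp [ 665.4 -124.   160.8] jaw 8.8 t 19.1 F [-0.7  0.   0.2] gap 85.4 j6 1.23
light 17895 ((634.9189453125, 84.98649597167969), (57.70404052734375, 86.47386932373047), 9.462322235107422) [[599.0, 123.0], [614.0, 38.0], [670.0, 47.0], [656.0, 132.0]]
light 48 ((642.5, -75.75), (5.0, 2.5), 0.0) [[640.0, -74.0], [640.0, -77.0], [645.0, -77.0], [645.0, -74.0]]
light 46 ((678.5, -68.5), (6.0, 2.0), 0.0) [[676.0, -68.0], [676.0, -70.0], [682.0, -70.0], [682.0, -68.0]]
dark 4127 ((645.6994018554688, 15.543006896972656), (30.24342918395996, 46.80935287475586), 9.7824068069458) [[627.0, 36.0], [635.0, -10.0], [665.0, -5.0], [657.0, 41.0]]
dark 2040 ((603.0, 253.25), (85.0, 13.5), 0.0) [[560.0, 260.0], [560.0, 246.0], [646.0, 246.0], [646.0, 260.0]]
dark 12 ((671.5, 42.75), (0.5, 3.0), 90.0) [[670.0, 42.0], [673.0, 42.0], [673.0, 43.0], [670.0, 43.0]]
```

All three crusts are in the bowl, 5 to 28 mm from its centre with tops at z ≤ 26. The tray is flat, almost on the slot's line, with its lip at about (642, 42). Refining the toaster's axis and the slot position before inserting.

```bash
python3 - <<'E'
from h import *
d=np.load('pics/c4top.npy');C=cloud('top',d).reshape(-1,3)
q=C[(C[:,2]>165)&(C[:,2]<180)&(np.abs(C[:,0]-592)<90)&(np.abs(C[:,1]-350)<130)][:,:2]
best=[]
for a in np.arange(94,104,.1):
    e=np.array([np.cos(np.radians(a)),np.sin(np.radians(a))]);f=np.array([-e[1],e[0]])
    u=np.percentile(q@e,[1,99]);v=np.percentile(q@f,[1,99]);best.append(((u[1]-u[0])*(v[1]-v[0]),a,u,v))
b=min(best,key=lambda t:t[0]);a=b[1]
e=np.array([np.cos(np.radians(a)),np.sin(np.radians(a))]);f=np.array([-e[1],e[0]])
c=e*b[2].mean()+f*b[3].mean();print('top: yaw',a,'ext',np.diff(b[2]),np.diff(b[3]),'c',c,'slot',c-100*e)
d=np.load('pics/c4scene.npy');S=cloud('scene',d).reshape(-1,3)
e0=np.array([-.153,.988]);o=np.array([607.6,251.7]);r=S[:,:2]-o
m=(np.abs(r@e0)<12)&(np.abs(r@np.array([.988,.153]))<75)&(S[:,2]>35)&(S[:,2]<160)
P=S[m];xy=P[:,:2]
for _ in range(3):
    vx,vy,x0,y0=cv2.fitLine(xy.astype(np.float32),cv2.DIST_HUBER,0,.01,.01).ravel()
    n=np.array([-vy,vx]);k=np.abs((xy-[x0,y0])@n)<4;xy=xy[k]
n*=np.sign(n[1]);t=np.array([n[1],-n[0]]);w=np.percentile(xy@t,[.5,99.5])
print('scene: n yaw',np.degrees(np.arctan2(n[1],n[0])),len(xy),'width',np.diff(w),'mid',t*w.mean()+n*np.median(xy@n))
# tray: fit rims/pan height and edges
T=C[(np.abs(C[:,1]-110)<90)&(np.abs(C[:,0]-632)<50)]
for y in range(45,195,15):
    k=T[(np.abs(T[:,1]-y)<8)&(T[:,2]>5)&(T[:,2]<20)];k2=T[(np.abs(T[:,1]-y)<8)&(np.abs(T[:,0]-(642-(y-42)*.16))<20)]
    print(y,len(k),k[:,0].min().round(),k[:,0].max().round(),'floor z',np.median(k2[:,2]).round(1))
E
```

```text
top: yaw 98.39999999999975 ext [194.23720735] [113.63838266] c [592.09967938 350.07360947] slot [606.70798224 251.14637618]
scene: n yaw 99.0125 683 width [115.80951389] mid [609.69945898 251.90256916]
45 17 610.0 672.0 floor z 3.4
60 24 592.0 670.0 floor z 2.5
75 19 610.0 666.0 floor z 2.9
90 24 607.0 667.0 floor z 3.2
105 24 603.0 663.0 floor z 3.0
120 20 603.0 667.0 floor z 3.8
135 20 600.0 656.0 floor z 2.6
150 27 589.0 656.0 floor z 4.3
165 23 593.0 653.0 floor z 3.2
180 18 593.0 676.0 floor z 3.1
```

View pics/ins.png

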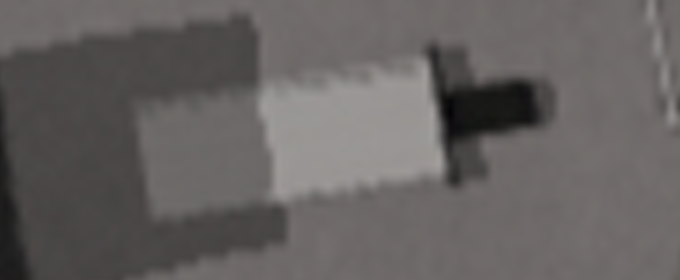

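The tray lies flat (floor z about 3 mm everywhere) and points at the slot. One cross-check of the tray line in the scene camera, so the TCP, tray and slot share the same lateral frame.

```bash
python3 - <<'E'
from h import *
x0,x1,y0,y1,s=570,700,-30,230,3
t=np.array([.988,.153])
for n in('scene','top'):
    p=cv2.imread(f'pics/c4{n}.png')
    if n=='scene': p0=p
    a=ortho(n,p,x0,x1,y0,y1,12,s).astype(float).mean(2)
    for y in range(50,180,20):
        j=int((y1-y)*s);col=cv2.GaussianBlur(a,(0,0),2)[:,j-3:j+4].mean(1);g=np.gradient(col)
        xs=x1-np.arange(len(g))/s;xc=641-(y-41)*.155
        k1=(xs>xc+15)&(xs<xc+42);k2=(xs<xc-15)&(xs>xc-42)
        hi=xs[k1][np.argmax(g[k1])];lo=xs[k2][np.argmin(g[k2])]
        print(n,y,round(hi,1),round(lo,1),'w',round((hi-lo)*.988,1),'mid at y=142 equiv',round((hi+lo)/2+(y-142)*.155,1))
go(649,-3,160,8.8)
E
```

```text
scene 50 671.0 620.3 w 50.1 mid at y=142 equiv 631.4
scene 70 668.0 617.3 w 50.1 mid at y=142 equiv 631.5
scene 90 665.0 614.3 w 50.1 mid at y=142 equiv 631.6
scene 110 662.0 611.3 w 50.1 mid at y=142 equiv 631.7
scene 130 659.7 608.3 w 50.7 mid at y=142 equiv 632.1
scene 150 655.0 595.0 w 59.3 mid at y=142 equiv 626.2
scene 170 652.0 602.0 w 49.4 mid at y=142 equiv 631.3
top 50 670.3 612.7 w 57.0 mid at y=142 equiv 627.2
top 70 666.0 609.7 w 55.7 mid at y=142 equiv 626.7
top 90 659.0 606.0 w 52.4 mid at y=142 equiv 624.4
top 110 655.3 602.7 w 52.0 mid at y=142 equiv 624.0
top 130 655.3 598.7 w 56.0 mid at y=142 equiv 625.1
top 150 652.0 595.7 w 55.7 mid at y=142 equiv 625.1
top 170 652.0 592.3 w 59.0 mid at y=142 equiv 626.5
shift [12.2   0.23  0.08] turn -0.0 | tcp [ 665.4 -124.   160.8] jaw 8.8 t 19.1 F [-0.7  0.   0.2] gap 85.4 j6 1.23
```

Both cameras agree with the TCP to about 1 mm, and the tray's yaw is about 98.8°, the same as the slot's. Grasping the pull grip near its rear end, so the gripper body stays clear of the toaster.

```bash
python3 -m handwheel '[-1,12.4,0.2,0,0,-1,12.4,0.2,0,0,-1,12.4,0.2,0,0,-1,12.4,0.2,4,0,-1,12.4,0.2,8,0,-1,12.4,0.2,12,0,-1,12.4,0.2,13.4,0,-1,12.4,0.2,13.4,0,-1,12.4,0.2,13.4,0]'; python3 -c "
from h import *
go(648.1,-1.5,26,8.8)"; python3 -m handwheel '[1,0,0,0,0,1,0,0,0,0,1,0,0,0,0,1,0,0,0,0,1,0,0,0,0,1,0,0,0,0,1,0,0,0,0,1,0,0,0,0]'; python3 -c "
from h import *
go(648.1,-1.5,26,8.8)"
```

```text
t: 20.0
tcp_pos: [649.2, -0.7, 29.2]
orientation: [0.001, 0.65, 0.76, 0.001]
wrist_force: [0.5, 0.4, 0.6]
finger_gap: 85.3
shift [-0.06 -0.12  0.32] turn 0.001 | tcp [649.2  -0.7  29.2] jaw 8.9 t 20.0 F [0.5 0.4 0.6] gap 85.3 j6 1.41
t: 20.8
tcp_pos: [648.9, -1.6, 28.1]
orientation: [0.0, 0.651, 0.759, 0.0]
wrist_force: [-1.5, 0.0, 5.2]
finger_gap: 22.3
shift [ 0.02 -0.08  0.21] turn 0.0 | tcp [648.9  -1.6  28.1] jaw 8.8 t 20.8 F [-1.5  0.   5.2] gap 22.3 j6 1.41
```

```bash
python3 -m handwheel '[1,0,0,-0.5,0,1,0,-0.1,-1,0,1,0,-0.2,-1.5,0,1,0,-0.2,-1.5,0,1,0,-0.2,-1.5,0]'; python3 - <<'E'
from h import *
e=np.array([-.153,.988]);t=np.array([.988,.153])
for n in('top','scene'):
    zs=[];
    for k in range(3):
        p,d=get_image(n);zs.append(d)
    C=cloud(n,np.median(zs,0)).reshape(-1,3);r=C[:,:2]-np.array([607.7,251.5]);a=r@e;b=r@t
    print(n,'worktop z',np.median(C[(np.abs(a+130)<60)&(np.abs(np.abs(b)-65)<15)][:,2]).round(1))
    for lo in(-80,-100,-120,-140,-160,-180,-200):
        m=(a>lo-10)&(a<lo+10)&(np.abs(b)<20)&(C[:,2]>5);m2=(a>lo-10)&(a<lo+10)&(np.abs(b)<45)&(C[:,2]>11)
        print(lo,m.sum(),np.median(C[m][:,2]).round(1),'lat',b[m2].min().round(1),b[m2].max().round(1))
go(648,-1.5,43,8.8)
E
```

```text
t: 21.3
tcp_pos: [646.5, -1.8, 42.4]
orientation: [0.0, 0.651, 0.759, 0.0]
wrist_force: [-0.9, -0.3, -1.2]
finger_gap: 22.1
top worktop z -0.1
-80 59 15.2 lat -28.7 28.0
-100 56 15.6 lat -28.5 29.9
-120 59 16.4 lat -28.5 29.7
-140 59 16.0 lat -28.4 29.8
-160 57 16.3 lat -28.4 30.1
-180 37 16.4 lat -27.4 29.8
-200 103 486.1 lat -44.7 41.6
scene worktop z 0.3
-80 81 15.3 lat -31.2 28.1
-100 79 15.7 lat -30.2 28.5
-120 82 15.8 lat -30.6 28.5
-140 82 16.1 lat -30.9 28.8
-160 83 16.0 lat -29.9 29.1
-180 83 16.3 lat -31.8 29.9
-200 151 17.9 lat -44.2 44.3
shift [ 0.    0.16 -0.1 ] turn 0.0 | tcp [646.4  -1.7  42.1] jaw 8.8 t 21.6 F [-0.5 -0.6 -1.4] gap 22.2 j6 1.41
```

The mouth's underside is at z of about 12.3 and the rear's at 13.3. Top and scene put the tray +0.2 and about -2 mm off the slot line, so I'll shift +1 mm, raise 2 mm and start in.

```bash
python3 -m handwheel '[1,0.5,0.1,-0.2,0,1,2,0.1,-0.2,0,1,3.5,0.1,-0.2,0,1,4.8,0.1,-0.2,0,1,5.5,0.1,-0.2,0,1,6.0,0.1,-0.2,0,1,6.5,0.1,-0.2,0,1,7.0,0.1,-0.2,0,1,7.5,0.1,-0.2,0,1,7.5,0.1,-0.2,0]'; python3 -c "
from h import *
go(607.7+.153*53,251.5-.988*53,44,8.8)"
```

```text
t: 22.6
tcp_pos: [635.9, 72.9, 44.3]
orientation: [-0.0, 0.651, 0.759, 0.0]
wrist_force: [0.6, -0.6, -0.9]
finger_gap: 22.2
shift [12.78 -0.05  0.03] turn 0.001 | tcp [635.9  72.9  44.3] jaw 8.8 t 22.6 F [ 0.6 -0.6 -0.9] gap 22.2 j6 1.53
```

No contact force, and the mouth should be about 11 mm in. Continuing.

```bash
python3 -m handwheel '[1,0.7,0,0,0,1,1.5,0,0,0,1,2.3,0,0,0,1,3.1,0,0,0,1,3.9,0,0,0,1,4.7,0,0,0,1,5.5,0,0,0,1,6,0,0,0,1,6,0,0,0]'; python3 -c "
from h import *
go(607.7+.153*53,251.5-.988*53,44,8.8)"
```

```text
t: 23.5
tcp_pos: [626.7, 132.6, 44.3]
orientation: [-0.0, 0.65, 0.76, 0.0]
wrist_force: [-0.5, -1.0, -1.7]
finger_gap: 21.9
shift [ 6.75 -0.05  0.03] turn 0.001 | tcp [626.7 132.6  44.3] jaw 8.9 t 23.5 F [-0.5 -1.  -1.7] gap 21.9 j6 1.62
```

```bash
python3 -m handwheel '[1,0.7,0,0,0,1,1.5,0,0,0,1,2.3,0,0,0,1,3.1,0,0,0,1,3.9,0,0,0,1,4.7,0,0,0,1,5.4,0,0.1,0,1,6,0,0.1,0,1,6.4,0,0.1,0,1,6.4,0,0.1,0]'; python3 - <<'E'
from h import *
go(607.7+.153*53,251.5-.988*53,44,8.8)
p,d=get_image('scene');C=cloud('scene',d).reshape(-1,3);h=cv2.cvtColor(p,cv2.COLOR_RGB2HSV)[...,2].ravel()
r=C[:,:2]-np.array([607.7,251.5]);a=r@np.array([-.153,.988]);b=r@np.array([.988,.153])
m=(np.abs(b)<33)&(np.abs(b)>16)&(a<-2)&(a>-40)&(C[:,2]>18)&(C[:,2]<40);print(m.sum(),np.percentile(a[m],[0,5,25,50]) if m.any() else '')
E
```

```text
t: 24.5
tcp_pos: [616.9, 195.6, 43.3]
orientation: [-0.0, 0.65, 0.76, 0.0]
wrist_force: [-0.5, 0.6, -1.1]
finger_gap: 22.0
shift [ 0.37 -0.05 -0.07] turn 0.001 | tcp [616.9 195.6  43.3] jaw 8.9 t 24.5 F [-0.5  0.6 -1.1] gap 22.0 j6 1.72
35 [-19.24561778 -19.11657986 -17.80139031 -14.23161725]
```

The plate is about 15 mm short of home, as planned. Lowering the tray onto the slot floor, releasing, backing off and pushing home with shut fingers.

```bash
python3 -m handwheel '[1,0,0,0.15,0,1,0,0,0.3,0,1,0,0,0.3,0,-1,0,0,0.3,0,-1,0,0,0.3,0,-1,0,0,0.3,0,-1,0,0,0.3,0]';python3 -m handwheel '[-1,-2,0,0,0,-1,-4,0,0,0,-1,-5,0,0,0,1,-5,0,0,0,1,-5,0,0.2,0,1,-5,0,0.2,0,1,-5,0,0.2,0,1,-5,0,0.2,0,1,-5,0,0.2,0,1,-5,0,0.2,0]'; python3 -c "
from h import *
go(607.7+.153*75,251.5-.988*75,38,8.8)"
```

```text
t: 25.25
tcp_pos: [617.0, 195.1, 40.4]
orientation: [0.0, 0.651, 0.759, 0.0]
wrist_force: [-0.6, 0.3, -0.8]
finger_gap: 78.4
t: 26.25
tcp_pos: [624.6, 145.8, 38.3]
orientation: [0.0, 0.651, 0.759, 0.0]
wrist_force: [0.8, -0.1, 0.7]
finger_gap: 0.3
shift [ 3.21 -0.05  0.03] turn 0.001 | tcp [624.6 145.8  38.3] jaw 8.8 t 26.25 F [ 0.8 -0.1  0.7] gap 0.3 j6 1.65
```

Now pushing slowly. Home should come at a shift of about 4.7 cm, so I'll stop short and read the force.

```bash
python3 -m handwheel '[1,1,0,0,0,1,2,0,0,0,1,3,0,0,0,1,3.4,0,0,0,1,3.7,0,0,0,1,4,0,0,0,1,4.2,0,0,0,1,4.4,0,0,0,1,4.4,0,0,0]'; python3 -m handwheel '[1,0.1,0,0,0,1,0.2,0,0,0,1,0.2,0,0,0]'; python3 -m handwheel '[1,0.1,0,0,0,1,0.2,0,0,0,1,0.2,0,0,0]'
```

```text
t: 27.15
tcp_pos: [617.9, 189.3, 38.3]
orientation: [-0.0, 0.651, 0.759, 0.0]
wrist_force: [0.3, 0.7, -0.6]
finger_gap: 0.2
t: 27.45
tcp_pos: [617.6, 191.1, 38.3]
orientation: [-0.0, 0.651, 0.759, 0.0]
wrist_force: [0.0, -0.5, 0.1]
finger_gap: 0.3
t: 27.75
tcp_pos: [617.4, 191.9, 38.2]
orientation: [0.001, 0.651, 0.759, -0.001]
wrist_force: [1.6, -6.8, 1.2]
finger_gap: 0.2
```

The force is rising exactly where home was expected (a = -60). One firmer push to confirm, then back off, lift clear and check.

```bash
python3 -m handwheel '[1,0.1,0,0,0,1,0.2,0,0,0,1,0.2,0,0,0]'; python3 -m handwheel '[1,-2,0,0,0,1,-5,0,0,0,1,-8,0,-3,0,1,-11,0,-8,0,1,-15,0,-12,0,1,-19,0,-14,0,1,-24,0,-15,0,1,-28,0,-15,0,1,-32,0,-15,0,1,-32,0,-15,0]'; python3 chk.py c5; python3 - <<'E'
from h import *
e=np.array([-.153,.988]);t=np.array([.988,.153])
for n in('top','scene'):
    C=cloud(n,np.load(f'pics/c5{n}.npy')).reshape(-1,3);r=C[:,:2]-np.array([607.7,251.5]);a=r@e;b=r@t
    m=(np.abs(b)<12)&(a<-8)&(a>-70)&(C[:,2]>20)&(C[:,2]<36)
    print(n,'grip n',m.sum(),'a',np.percentile(a[m],[1,50,99]).round(1),'lat',b[m].min().round(1),b[m].max().round(1),'z',np.median(C[m][:,2]).round(1))
    m=(np.abs(b)<33)&(np.abs(b)>16)&(a<-2)&(a>-40)&(C[:,2]>15)&(C[:,2]<40)
    print(' plate',m.sum(),np.percentile(a[m],[1,25,50]).round(1) if m.any() else '')
    f=(np.abs(b)<50)&(np.abs(a)<8)&(C[:,2]>60)&(C[:,2]<150);print(' face',f.sum(),np.median(a[f]).round(1) if f.any() else '')
C=cloud('top',np.load('pics/c5top.npy')).reshape(-1,3)
q=C[(C[:,2]>52)&(C[:,2]<66)&(np.hypot(C[:,0]-454,C[:,1]-165)<100)];print('bowl',cv2.minEnclosingCircle(q[:,:2].astype(np.float32)),'z',np.percentile(q[:,2],[5,50,95]).round(1))
E
```

```text
t: 28.05
tcp_pos: [617.4, 192.1, 38.2]
orientation: [0.002, 0.652, 0.759, -0.002]
wrist_force: [2.4, -16.0, -0.1]
finger_gap: -0.1
t: 29.05
tcp_pos: [666.2, -125.9, 187.8]
orientation: [0.0, 0.652, 0.758, -0.0]
wrist_force: [-0.3, 1.3, -0.8]
finger_gap: -0.2
scene 58 [289. 179.] [442. 144.  20.]
scene 120 [300. 183.] [458. 178.  20.]
top 28 [200. 207.] [456. 193.  27.]
top 40 [206. 208.] [452. 170.  18.]
top 41 [213. 212.] [437. 145.  21.]
shift [ 31.82 -16.87   0.82] turn 1.065 | tcp [ 666.  -121.9  187.9] jaw 8.7 t 29.15 F [ 0.  -0.6 -0.2] gap 0.3 j6 1.24
top grip n 66 a [-47.6 -28.9  -9.2] lat -9.9 11.5 z 28.5
 plate 6 [-3.2 -2.9 -2.6]
 face 129 1.7
scene grip n 106 a [-49.3 -29.4  -8.9] lat -11.0 11.9 z 28.5
 plate 35 [-5.7 -4.3 -3.8]
 face 412 -0.1
bowl ((453.61297607421875, 165.75009155273438), 85.05596923828125) z [52.7 57.7 62.9]
```

```bash
python3 -c "
from bench import *
print(hand_in())"
```

```text
the job is handed in; nothing more can be done
None
```

The job is handed in at about 29 s of the 72 s allowed. The tray is home in the toaster and all three crusts are in the bowl; hand-in gives no verdict, so this rests on my own checks.

**How it was done:** I slid the bowl to the toaster corner and drew the tray out by its rims. Its grip end rested on the toaster's top edge, so the tray pivoted in the pads to about 50° and the crusts slid into the bowl. I then laid the tray flat, took it again by its grip, inserted it, released it and pushed it home with shut fingers.

**Last checks:**
- **Tray:** The final push met a hard stop at about 16 N, at the position expected for home. The end plate's back reads about 4 mm from the face, which is the plate's own thickness. The grip is within about 1 mm of the slot's centre line, with its top at z 28.5 (28 expected).
- **Crusts and bowl:** The top camera shows three separate crusts within about 30 mm of the bowl's centre, highest reading z 27, well under the 60 mm rim. The bowl is level at (454, 166).
- **Robot:** The arm is clear of everything, and no command reported an unusual force.

**Disagreements:**
- The two cameras differed by 2 to 3 mm on the slot's sideways position. I split the difference, and the tray went in without any contact force.
- At the end they differed by about 2 mm on the toaster's face position (top +1.7 mm, scene -0.1 mm).
- The scene camera merged two of the crusts into one blob.
- I did not measure the bystanders again at the end, but the arm never went near them.

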